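# Couple the hold-down arm to its ball and latch it

## Robot

A 6-joint arm with a two-finger parallel gripper is mounted at the origin on the work surface. World frame = base frame: x ahead of the robot, y to its left, z up, the work surface at z = 0. Lengths are in m, angles in degrees, forces in N, time in s.
With the tool pointing down it reaches from about 0.3 to 0.75 m from the base axis. Payload 8.5 kg.
Tool frame: the origin (TCP) lies on the mounting face of the last link; the fingertips stand 173 mm ahead of it and the grasp point (between the pads) lies 155 mm ahead of it (env.tips_ahead is the distance from the TCP to the fingertips, in m); z points along the fingers, x is the direction in which the jaws open and shut, and the axes are right-handed (so a half turn about z gives the same grasp; the last joint's range is limited). The gripper opens to 85 mm and grips with 20 to 120 N. Pads are 22 mm wide; open, the fingers measure 114 mm over their backs; the gripper's body (76 mm by 85 mm) begins 54 mm behind the grasp point. The pads swing forward as they close: fully open they stand 13 mm farther back than shut.
Start: joints at [61.518, 21.807, 74.336, -0, 83.858, -12.336], TCP at [0.153, 0.528, 0.405] pointing down, gripper open.
Joint ranges: [-178.18, 178.18], [-50.72, 133.34], [12.68, 142.11], [-81.47, 261.47], [9.98, 163.14], [-165.26, 165.26]. Speed limits (degrees/s): [136.94, 136.94, 180, 180, 180, 180].

## Interface

Orientations are given as a 3x3 rotation matrix whose columns are the frame's x, y, z axes.
In Python, from rig import env gives the robot as it stands. The module is installed in compiled form; this text tells all that it offers.
- The arm moves only by the tool step_arm, never from a script. Its argument "increments" is a list of rows, each an object of numbers: "x", "y", "z": the shift along the tool's x, y, z in cm; "wx", "wy", "wz": the turn, a rotation vector about the tool's x, y, z in rad; "gripper": the finger opening in cm, from 0 to 8.54. A call has 1 to 20 rows; each row shifts and turns the commanded pose from where the row before left it, along the tool's axes as they then stand; what a row does not reach is not made up. A row lasts 1/10 s, in which the tool goes at most 50 mm and 8.59 degrees, less where a joint would pass 70% of its speed; a pose out of reach is approached as far as the arm can. A call with a gripper value outside its range is refused whole. The fingers move at their own pace and stop on an object; "newtons" is the grip in N (left out, the last holds). Time passes only in rows, so rows that do not move let the fingers close. It gives the time, the measured TCP pose, the force and the opening at its end, in the units of the state.
- env.observe(): the state, without advancing time (a new reading comes with each control period).
- env.get_image(name): name is "side" or "top" or "wrist"; returns a dict with "color" (420x560x3 uint8, blue, green, red), "camera_matrix" (3x3 intrinsics, pixels), "distortion" ([k1, k2, p1, p2, k3] as OpenCV has them; the pictures are not rectified), "rvec" (rotation vector, rad) and "tvec" (3), from world to camera coordinates, as OpenCV has them. Camera axes: x right, y down, z forward; pixel columns grow to the right and rows downward; lengths in m; the calibration is good to about 2 mm. A picture is of the moment at which its call begins. There is no depth.
- env.close_job(): hands the job in, once; it reports no verdict.
The state is a dict: "time_s": time; "q": joint angles; "qvel": joint speeds; "joint_efforts": joint torques, N m; "position": TCP position; "tool_rot": TCP orientation; "ft_force": force on the tool from outside, world axes, zero at the start; "wrist_torque": the same for the moment, N m; "grip_width": finger opening in m.
Only numpy, scipy, OpenCV 4.12 (cv2) and the standard library are available. Lean on these libraries where they do the work, as an engineer would, in place of code of your own. Each camera call takes 0.05 s, during which the arm holds its last target. There are 200 camera calls.

## Task

Lift the bowl hold-down arm out of its wooden holder by its tail, lay it level and balanced across the low rest block and let go. Take it again by its socket head and, with the latch lever still up, lower the socket fully onto the steel ball with the tail lying in the fork, holding on until it is home. Let go, then press the latch lever fully down; leave the bowls and the tin where they are.

Things in the scene. Friction and masses are not known exactly. Their poses are not given: they have to be found in the camera images.
- swingarm: The loose hold-down arm, about 0.33 kg, 218 mm long, flat underneath: an aluminium block head 56 x 56 mm and 40 mm high, then a round wooden disc 90 mm across and 22 mm thick (centre 80 mm behind the head's), then a straight steel tail bar, in one line. Origin at its underside below the head's centre; z up, tail towards -x, y across.
- head (a point): Centre (half-way up) of the arm's socket head, 20 mm above the arm's underside. Axes as the arm's. Grasp the head from above across y (56 mm wide); the raised lever rises behind it over the disc, clear of the fingers.
- socket (a point): Point in the arm's blind round socket, which opens downward under the head's centre (44 mm wide, 24 mm deep, roof 24 mm above the underside). This point is 4 mm above the arm's underside, on the socket's axis; when the socket is fully home it coincides with the ball's centre.
- tail (a point): Centre of the grip on the arm's tail bar, 160 mm from the head's centre towards the arm's -x, 11 mm above the arm's underside. The tail bar is 20 mm wide (y), 22 mm high, and reaches from 125 to 190 mm behind the head's centre; grasp it across y. Same axes as head.
- tail_under (a point): Point on the underside of the arm's tail bar, 165 mm from the head's centre; it meets fork when the arm is mounted.
- balance (a point): Point on the arm's underside about where it balances (centre of mass within some 10 mm), 65 mm behind the head's centre.
- latch (a joint): Latch lever of the arm, hinged on top of the head's rear edge (24 mm behind the head's centre, 47 mm above the underside), pointing back towards the tail. 0 = fully raised (about 49 deg above level), 0.85 = fully down, level along the arm. It stays where it is left; pushing it takes about 4 N at its tip.
- latch_tip (a point): Middle of the lever's pressing paddle (22 x 26 mm, 6 mm thick), 55 mm from the lever's hinge; it swings down in an arc as the lever is pressed, to 47 mm above the arm's underside.
- ball (a point): Centre of the fixed steel ball, 40 mm across, on a 18 mm post, 80 mm above the bench. It stands on a dark plank (245 x 90 x 20 mm) with the fork; axes: z up, -x towards the fork. Position and yaw vary.
- fork (a point): Middle of the floor of the fixed wooden fork on the same plank, 165 mm from the ball towards the plank's -x and 76 mm above the bench. Its slot runs along x, is 30 mm wide and 30 mm long, between two cheeks 12 mm thick that rise 26 mm above the floor, so there is no room for fingers at a tail lying in it.
- holder: Fixed wooden holder where the arm starts; origin on the bench under the arm's head centre, axes as the arm's. Base 40 mm high, 100 mm wide, x from -120 to +30 mm: the tail overhangs freely. Two 60 mm long cheeks, 5 mm from the head's sides, rise to 90 mm above the bench, higher than the head, so the head cannot be grasped there. The arm lifts straight up.
- block_top (a point): Centre of the top of the fixed wooden rest block: 60 mm (x) by 100 mm (y), top 60 mm above the bench. Narrow: the arm is laid with its length along the block's x and its balance point over the middle.
- bowl_big: Bystander: loose wooden bowl, 150 mm across, 70 mm high; origin centre of its underside.
- bowl_small: Bystander: loose wooden bowl, 130 mm across, 60 mm high; origin centre of its underside.
- wax_tin: Bystander: loose steel tin, 80 mm across, 60 mm high; origin centre of its underside.
Things that resemble listed ones, but are neither listed nor needed, are in the scene too. Leave any blue or yellow look-alike of the swingarm alone.

How it is judged:
By the outcome, as a careful person would: the job done as asked, in the order asked, and still so for the second after the job is handed in, with the robot touching nothing.
It also fails if it takes over 58 s, if anything falls off the work surface, if the arm or the gripper's body presses on something with over 40 N, if the wrist force passes 120 N, or if a joint passes its speed limit or range.

## Working session

There is one attempt and no reset: what is moved stays moved. The work goes in short steps, Python scripts to look and compute and a tool call to move; the robot and the scene stay as the last step left them, time stands still between calls to the robot, and variables do not carry over. Pictures are saved under pics/ and viewed, about 8 in all and at most 12, crops included, and the job is handed in when it is done.

Besides the shell and the picture viewer there is one more tool, called after "Request:" by a JSON object that holds its "api" and its "payload", one argument or row to a line. step_arm: Moves the arm, as the interface text tells. Its arguments: {"type":"object","properties":{"increments":{"type":"array"},"newtons":{"type":"number"}},"required":["increments"]}

```bash
mkdir -p pics; ls; cat > h.py <<'E'
import numpy as np, cv2
from rig import env
def snap(n,f):
    d=env.get_image(n); cv2.imwrite(f'pics/{f}.png',d['color']); np.save(f'pics/{f}.npy',d,allow_pickle=True); return d
def load(f): return np.load(f'pics/{f}.npy',allow_pickle=True).item()
def ray(d,px):
    K,D=np.array(d['camera_matrix']),np.array(d['distortion'])
    u=cv2.undistortPoints(np.array([[px]],float),K,D)[0,0]
    R=cv2.Rodrigues(np.array(d['rvec'],float))[0]; t=np.array(d['tvec'],float).ravel()
    return -R.T@t, R.T@np.array([u[0],u[1],1])
def atz(d,px,z):
    c,r=ray(d,px); return c+r*(z-c[2])/r[2]
def proj(d,P):
    return cv2.projectPoints(np.array(P,float).reshape(-1,3),np.array(d['rvec'],float),np.array(d['tvec'],float),np.array(d['camera_matrix']),np.array(d['distortion']))[0][:,0]
def crop(f,x0,y0,x1,y1,s,o):
    im=cv2.imread(f'pics/{f}.png')[y0:y1,x0:x1]; cv2.imwrite(f'pics/{o}.png',cv2.resize(im,None,fx=s,fy=s,interpolation=cv2.INTER_CUBIC))
E
python3 - <<'E'
from h import *
a=snap('top','t0');b=snap('side','s0')
for d in(a,b): print(ray(d,(280,210)))
cv2.imwrite('pics/both.png',cv2.resize(np.hstack([a['color'],b['color']]),(800,300)))
o=env.observe();print(o['time_s'],o['tool_rot'],o['position'],o['grip_width'])
E
```

```text
pics
(array([ 0.37529895, -0.04816383,  1.1344846 ]), array([ 1.74959854e-01,  9.04353564e-04, -9.84768484e-01]))
(array([ 0.00345345, -1.02697575,  0.7373632 ]), array([ 0.40850937,  0.77650403, -0.4797891 ]))
0.1 [[ 2.78091593e-01  9.60554348e-01 -6.40481904e-04]
 [ 9.60553726e-01 -2.78092169e-01 -1.13354869e-03]
 [-1.26694812e-03 -2.99986919e-04 -9.99999152e-01]] [0.15292686 0.52826804 0.40419213] 0.08546776966711701
```

View pics/t0.png

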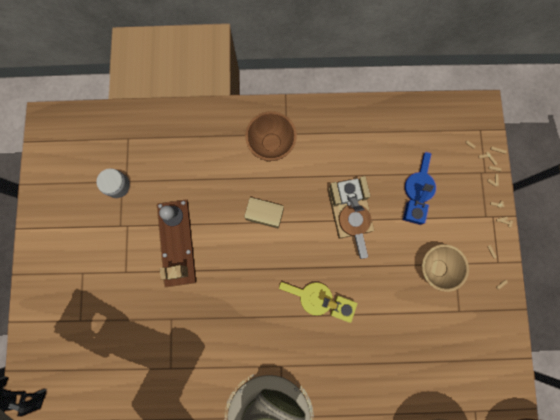

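View pics/s0.png

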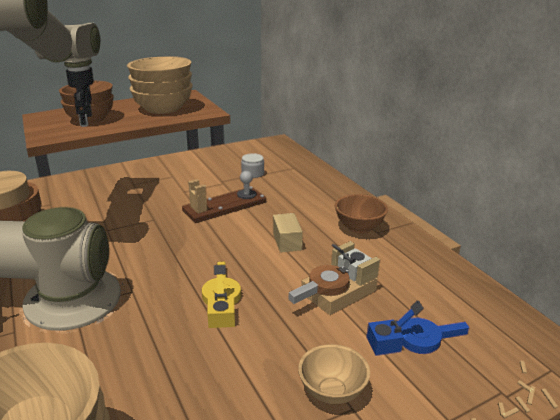

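The top view shows three candidates. The aluminium, wood and steel arm in its wooden holder has its head at (350,190), disc at (355,219) and tail at (361,245). The blue look-alike is at (420,188) and the yellow one at (318,299). The first fits the description: it sits in a holder with cheeks and has a silver head. The block is at (265,212), the ball at (168,213) and the fork at (174,271). I'll confirm with an enlarged crop.

```bash
python3 - <<'E'
from h import *
im=cv2.imread('pics/t0.png')
A=cv2.resize(im[165:275,315:400],None,fx=5,fy=5,interpolation=cv2.INTER_CUBIC)
B=cv2.resize(im[185:240,235:295],None,fx=5,fy=5,interpolation=cv2.INTER_CUBIC)
C=cv2.resize(im[190:300,140:210],None,fx=5,fy=5,interpolation=cv2.INTER_CUBIC)
cv2.imwrite('pics/c1.png',np.hstack([A,C]))
o=np.zeros((600,800,3),np.uint8)
E=np.hstack([A,C]);o[:550,:775]=E
cv2.imwrite('pics/c1.png',o);cv2.imwrite('pics/c2.png',B)
E
```

```text
(no output)
```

View pics/c1.png

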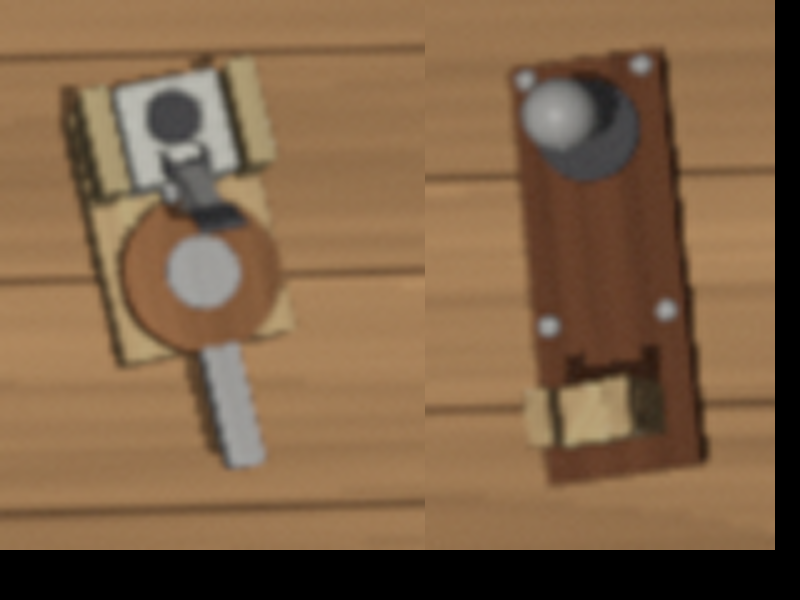

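View pics/c2.png

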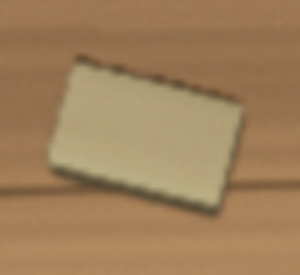

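The crops confirm the silver-headed arm, its lever raised, between the holder cheeks. Head-top corners are near (113,88), (215,68), (240,165) and (137,192) in the crop. The ball is at (558,114) and the block's top corners are clear. Next: computing poses.

```bash
python3 - <<'E'
from h import *
d=load('t0')
def P(l,ox,oy,z,cx=0): return np.array([atz(d,((x-cx+.5)/5-.5+ox,(y+.5)/5-.5+oy),z) for x,y in l])[:,:2]
hd=P([(113,88),(215,68),(240,165),(137,192)],315,165,.08)
print('head',hd.mean(0),np.linalg.norm(np.diff(hd,axis=0),axis=1))
dc=P([(201,272)],315,165,.062)[0]; te=P([(245,466)],315,165,.062)[0];ts=P([(220,347)],315,165,.062)[0]
print('disc',dc,'tail end',te,ts)
h=hd.mean(0)
for n,p in(('disc',dc),('end',te)):print(n,np.linalg.norm(h-p),np.degrees(np.arctan2(*(h-p)[::-1])))
b=P([(76,62),(243,103),(217,210),(50,167)],235,185,.06)
e=np.diff(b,axis=0);print('block',b.mean(0),np.linalg.norm(e,axis=1),np.degrees(np.arctan2(e[:,1],e[:,0])))
ball=P([(558,114)],140,190,.08,425)[0]
p=P([(513,70),(663,48),(706,463),(548,484)],140,190,.02,425);e=np.diff(p,axis=0)
print('ball',ball,'plank',p.mean(0),np.linalg.norm(e,axis=1),np.degrees(np.arctan2(e[:,1],e[:,0])))
s=load('s0')
# projections in side for verification
yaw=np.arctan2(*(h-te)[::-1]);u=np.array([np.cos(yaw),np.sin(yaw)])
mid=p.mean(0)
for n,q in(('head',[*h,.08]),('tailend',[*(h-.19*u),.062]),('disc',[*(h-.08*u),.062]),('ball',[*ball,.08]),('block',[*b.mean(0),.06])): print(n,proj(s,q)[0])
E
python3 - <<'E'
import sys; sys.path.insert(0,'.')
import os; os.chdir('.')
from h import *
im=cv2.imread('pics/s0.png')
o=np.zeros((600,800,3),np.uint8)
A=cv2.resize(im[150:220,180:270],None,fx=4,fy=4,interpolation=cv2.INTER_CUBIC)
B=cv2.resize(im[205:315,270:400],None,fx=4,fy=4,interpolation=cv2.INTER_CUBIC)[:, :430]
o[:280,:360]=A;o[:440,370:800]=B
cv2.imwrite('pics/c3.png',o)
E
```

```text
head [ 0.61322809 -0.24294799] [0.05850083 0.05670071 0.05955892]
disc [ 0.53456602 -0.25559075] tail end [ 0.42590653 -0.27380053] [ 0.4921395  -0.26378874]
disc 0.07967157817711454 9.130637180960873
end 0.18984532411323646 9.352854150531904
block [ 0.56275086 -0.00175602] [0.09735645 0.06252054 0.09680829] [-105.60979925  164.97585426   73.88697731]
ball [0.56461312 0.26774124] plank [0.48728955 0.2556121 ] [0.08898155 0.24285315 0.09057096] [ -83.10838245 -173.63199557   96.08831022]
head [354.91627576 257.73214754]
tailend [289.60605589 293.99073959]
disc [328.45623737 276.11583721]
ball [245.55116625 177.148749  ]
block [286.48376298 222.97656108]
```

View pics/c3.png

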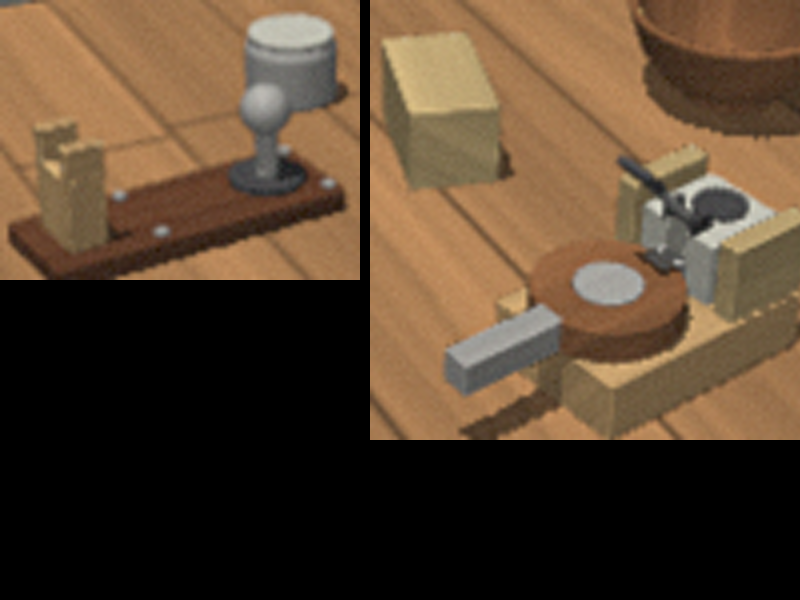

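```bash
cat >> h.py <<'E'
def plan(xy,zg,yaw,ahead=.155):
    """deltas: turn first, then shift (cm, in turned tool axes) so the point `ahead` of TCP reaches xy,zg; yaw = tool x heading"""
    o=env.observe(); R=np.array(o['tool_rot']); p=np.array(o['position'])
    y=np.radians(yaw); T=np.array([[np.cos(y),np.sin(y),0],[np.sin(y),-np.cos(y),0],[0,0,-1]])
    w=cv2.Rodrigues(R.T@T)[0].ravel()
    t=np.array([*xy,zg+ahead])
    print('t',round(o['time_s'],2),'turn',w.round(4),'shift cm',(100*T.T@(t-p)).round(2),'grip',round(o['grip_width'],4),'F',np.round(o['ft_force'],1),'q',np.round(o['q'],0))
E
python3 - <<'E'
from h import *
h=np.array([.6132,-.243]);y=np.radians(9.3);u=np.array([np.cos(y),np.sin(y)])
print(h-.152*u); plan(h-.152*u,.15,9.3-90)
E
```

```text
[ 0.46319793 -0.26756378]
t 0.1 turn [1.6000e-03 8.0000e-04 2.6975e+00] shift cm [ 83.55 -17.76   9.92] grip 0.0855 F [-0.5  0.2  0.7] q [ 62.  22.  74.   0.  84. -12.]
```

Request:
{"api": "step_arm", "payload": {
  "increments": [
    {"wz":0.135},
    {"wz":0.135},
    {"wz":0.135},
    {"wz":0.135},
    {"wz":0.135},
    {"wz":0.135},
    {"wz":0.135},
    {"wz":0.135},
    {"wz":0.135},
    {"wz":0.135},
    {"wz":0.135},
    {"wz":0.135},
    {"wz":0.135},
    {"wz":0.135},
    {"wz":0.135},
    {"wz":0.135},
    {"wz":0.135},
    {"wz":0.135},
    {"wz":0.135},
    {"wz":0.135}
  ]
}}

```text
invalid input at $.increments[0]: expected keys x, y, z, wx, wy, wz, gripper
```

```bash
python3 - <<'E'
from h import *
h=np.array([.6132,-.243]);y=np.radians(9.3);u=np.array([np.cos(y),np.sin(y)])
plan(h-.152*u,.15,9.3-90)
E
```

```text
t 0.1 turn [1.6000e-03 8.0000e-04 2.6975e+00] shift cm [ 83.55 -17.76   9.92] grip 0.0855 F [-0.5  0.2  0.7] q [ 62.  22.  74.   0.  84. -12.]
```

Request:
{"api": "step_arm", "payload": {
  "increments": [
    {"x":0,"y":0,"z":0,"wx":0,"wy":0,"wz":0.135,"gripper":8.5},
    {"x":0,"y":0,"z":0,"wx":0,"wy":0,"wz":0.135,"gripper":8.5},
    {"x":0,"y":0,"z":0,"wx":0,"wy":0,"wz":0.135,"gripper":8.5},
    {"x":0,"y":0,"z":0,"wx":0,"wy":0,"wz":0.135,"gripper":8.5},
    {"x":0,"y":0,"z":0,"wx":0,"wy":0,"wz":0.135,"gripper":8.5},
    {"x":0,"y":0,"z":0,"wx":0,"wy":0,"wz":0.135,"gripper":8.5},
    {"x":0,"y":0,"z":0,"wx":0,"wy":0,"wz":0.135,"gripper":8.5},
    {"x":0,"y":0,"z":0,"wx":0,"wy":0,"wz":0.135,"gripper":8.5},
    {"x":0,"y":0,"z":0,"wx":0,"wy":0,"wz":0.135,"gripper":8.5},
    {"x":0,"y":0,"z":0,"wx":0,"wy":0,"wz":0.135,"gripper":8.5},
    {"x":0,"y":0,"z":0,"wx":0,"wy":0,"wz":0.135,"gripper":8.5},
    {"x":0,"y":0,"z":0,"wx":0,"wy":0,"wz":0.135,"gripper":8.5},
    {"x":0,"y":0,"z":0,"wx":0,"wy":0,"wz":0.135,"gripper":8.5},
    {"x":0,"y":0,"z":0,"wx":0,"wy":0,"wz":0.135,"gripper":8.5},
    {"x":0,"y":0,"z":0,"wx":0,"wy":0,"wz":0.135,"gripper":8.5},
    {"x":0,"y":0,"z":0,"wx":0,"wy":0,"wz":0.135,"gripper":8.5},
    {"x":0,"y":0,"z":0,"wx":0,"wy":0,"wz":0.135,"gripper":8.5},
    {"x":0,"y":0,"z":0,"wx":0,"wy":0,"wz":0.135,"gripper":8.5},
    {"x":0,"y":0,"z":0,"wx":0,"wy":0,"wz":0.135,"gripper":8.5},
    {"x":0,"y":0,"z":0,"wx":0,"wy":0,"wz":0.135,"gripper":8.5}
  ]
}}

```text
time_s: 2.1
position: [0.1529, 0.5283, 0.4043]
tool_rot: [[0.154, -0.988, -0.0], [-0.988, -0.154, -0.001], [0.001, 0.001, -1.0]]
ft_force: [-0.2, -0.0, 0.7]
grip_width: 0.0854
```

```bash
python3 - <<'E'
from h import *
h=np.array([.6132,-.243]);y=np.radians(9.3);u=np.array([np.cos(y),np.sin(y)])
plan(h-.152*u,.15,9.3-90)
E
```

```text
t 2.1 turn [ 0.0006 -0.0007 -0.0081] shift cm [ 83.55 -17.76   9.93] grip 0.0854 F [-0.2 -0.   0.7] q [ 62.  22.  74.  -0.  84. 143.]
```

Request:
{"api": "step_arm", "payload": {
  "increments": [
    {"x":4.2,"y":-0.9,"z":0.2,"wx":0,"wy":0,"wz":-0.008,"gripper":8.5},
    {"x":4.2,"y":-0.9,"z":0.2,"wx":0,"wy":0,"wz":0,"gripper":8.5},
    {"x":4.2,"y":-0.9,"z":0.2,"wx":0,"wy":0,"wz":0,"gripper":8.5},
    {"x":4.2,"y":-0.9,"z":0.2,"wx":0,"wy":0,"wz":0,"gripper":8.5},
    {"x":4.2,"y":-0.9,"z":0.2,"wx":0,"wy":0,"wz":0,"gripper":8.5},
    {"x":4.2,"y":-0.9,"z":0.2,"wx":0,"wy":0,"wz":0,"gripper":8.5},
    {"x":4.2,"y":-0.9,"z":0.2,"wx":0,"wy":0,"wz":0,"gripper":8.5},
    {"x":4.2,"y":-0.9,"z":0.2,"wx":0,"wy":0,"wz":0,"gripper":8.5},
    {"x":4.2,"y":-0.9,"z":0.2,"wx":0,"wy":0,"wz":0,"gripper":8.5},
    {"x":4.2,"y":-0.9,"z":0.2,"wx":0,"wy":0,"wz":0,"gripper":8.5},
    {"x":4.2,"y":-0.9,"z":0.2,"wx":0,"wy":0,"wz":0,"gripper":8.5},
    {"x":4.2,"y":-0.9,"z":0.2,"wx":0,"wy":0,"wz":0,"gripper":8.5},
    {"x":4.2,"y":-0.9,"z":0.2,"wx":0,"wy":0,"wz":0,"gripper":8.5},
    {"x":4.2,"y":-0.9,"z":0.2,"wx":0,"wy":0,"wz":0,"gripper":8.5},
    {"x":4.2,"y":-0.9,"z":0.2,"wx":0,"wy":0,"wz":0,"gripper":8.5},
    {"x":4.2,"y":-0.9,"z":0.2,"wx":0,"wy":0,"wz":0,"gripper":8.5},
    {"x":4.2,"y":-0.9,"z":0.2,"wx":0,"wy":0,"wz":0,"gripper":8.5},
    {"x":4.2,"y":-0.9,"z":0.2,"wx":0,"wy":0,"wz":0,"gripper":8.5},
    {"x":4.2,"y":-0.9,"z":0.2,"wx":0,"wy":0,"wz":0,"gripper":8.5},
    {"x":3.7,"y":-0.7,"z":0.2,"wx":0,"wy":0,"wz":0,"gripper":8.5}
  ]
}}

```text
time_s: 4.1
position: [0.468, -0.2674, 0.3642]
tool_rot: [[0.166, -0.986, -0.0], [-0.986, -0.166, 0.0], [-0.0, 0.0, -1.0]]
ft_force: [0.5, 0.2, -0.5]
grip_width: 0.085
```

```bash
python3 - <<'E'
from h import *
h=np.array([.6132,-.243]);y=np.radians(9.3);u=np.array([np.cos(y),np.sin(y)])
plan(h-.152*u,.054,9.3-90)
d=snap('wrist','w1'); print(ray(d,(280,210)))
for n,a,z in(('head',0,.08),('tailend',.19,.062),('tail152',.152,.062),('disc',.08,.062)): print(n,proj(d,[*(h-a*u),z])[0])
E
```

```text
t 4.1 turn [0.0004 0.0004 0.0048] shift cm [-0.06  0.48 15.52] grip 0.085 F [ 0.5  0.2 -0.5] q [-42.  23.  80.  -0.  77.  38.]
(array([ 0.54565652, -0.25704631,  0.33267652]), array([-0.31225506, -0.05574157, -0.94844585]))
head [275.66190018  19.10290315]
tailend [275.61157738 238.77435043]
tail152 [275.65187877 202.67932435]
disc [275.75086868 125.69788705]
```

View pics/w1.png

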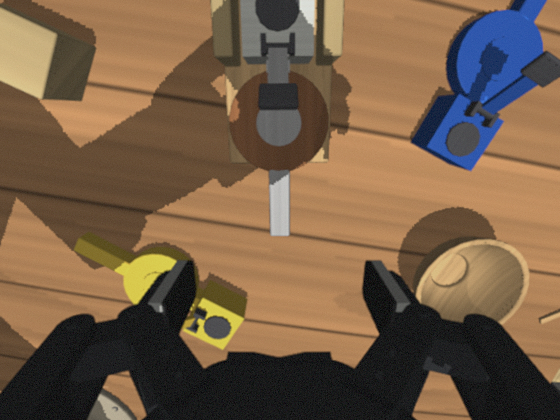

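The wrist view shows the silver tail bar at x≈280 (end at row 235), midway between the finger pads (192 and 368). The jaws are centred on it.

Request:
{"api": "step_arm", "payload": {
  "increments": [
    {"x":0,"y":0.3,"z":3,"wx":0,"wy":0,"wz":0.005,"gripper":8.5},
    {"x":0,"y":0,"z":4,"wx":0,"wy":0,"wz":0,"gripper":8.5},
    {"x":0,"y":0,"z":4,"wx":0,"wy":0,"wz":0,"gripper":8.5},
    {"x":0,"y":0,"z":3,"wx":0,"wy":0,"wz":0,"gripper":8.5},
    {"x":0,"y":0,"z":1.7,"wx":0,"wy":0,"wz":0,"gripper":8.5},
    {"x":0,"y":0,"z":0,"wx":0,"wy":0,"wz":0,"gripper":5},
    {"x":0,"y":0,"z":0,"wx":0,"wy":0,"wz":0,"gripper":2.8},
    {"x":0,"y":0,"z":0,"wx":0,"wy":0,"wz":0,"gripper":2.4}
  ],
  "newtons": 100
}}

```text
time_s: 4.95
position: [0.4648, -0.266, 0.2089]
tool_rot: [[0.162, -0.987, 0.002], [-0.987, -0.162, -0.001], [0.002, -0.001, -1.0]]
ft_force: [0.4, 0.6, 0.4]
grip_width: 0.0437
```

Request:
{"api": "step_arm", "payload": {
  "increments": [
    {"x":0,"y":0,"z":0,"wx":0,"wy":0,"wz":0,"gripper":2},
    {"x":0,"y":0,"z":0,"wx":0,"wy":0,"wz":0,"gripper":1.5},
    {"x":0,"y":0,"z":0,"wx":0,"wy":0,"wz":0,"gripper":1},
    {"x":0,"y":0,"z":0,"wx":0,"wy":0,"wz":0,"gripper":0},
    {"x":0,"y":0,"z":0,"wx":0,"wy":0,"wz":0,"gripper":0}
  ],
  "newtons": 100
}}

```text
time_s: 5.45
position: [0.4647, -0.266, 0.2089]
tool_rot: [[0.162, -0.987, 0.002], [-0.987, -0.162, -0.001], [0.002, -0.001, -1.0]]
ft_force: [-1.5, -0.1, 5.9]
grip_width: 0.0186
```

Request:
{"api": "step_arm", "payload": {
  "increments": [
    {"x":0,"y":0,"z":-0.5,"wx":0,"wy":0,"wz":0,"gripper":0},
    {"x":0,"y":0,"z":-1,"wx":0,"wy":0,"wz":0,"gripper":0},
    {"x":0,"y":0,"z":-1,"wx":0,"wy":0,"wz":0,"gripper":0},
    {"x":0,"y":0,"z":-1.5,"wx":0,"wy":0,"wz":0,"gripper":0},
    {"x":0,"y":0,"z":-1.5,"wx":0,"wy":0,"wz":0,"gripper":0},
    {"x":0,"y":0,"z":-1.5,"wx":0,"wy":0,"wz":0,"gripper":0},
    {"x":0,"y":0,"z":-1.5,"wx":0,"wy":0,"wz":0,"gripper":0},
    {"x":0,"y":0,"z":-1.5,"wx":0,"wy":0,"wz":0,"gripper":0},
    {"x":0,"y":0,"z":-1,"wx":0,"wy":0,"wz":0,"gripper":0},
    {"x":0,"y":0,"z":-0.5,"wx":0,"wy":0,"wz":0,"gripper":0},
    {"x":0,"y":0,"z":0,"wx":0,"wy":0,"wz":0,"gripper":0}
  ],
  "newtons": 100
}}

```text
time_s: 6.55
position: [0.4646, -0.2658, 0.3233]
tool_rot: [[0.162, -0.987, 0.001], [-0.987, -0.162, -0.001], [0.001, -0.0, -1.0]]
ft_force: [0.6, -0.3, -3.5]
grip_width: 0.0182
```

```bash
python3 - <<'E'
from h import *
c=np.array([.5628,-.0018]);y=np.radians(-15.4);u=np.array([np.cos(y),np.sin(y)])
plan(c-(.152-.065)*u,.13,-15.4-90)
d=snap('side','s1'); o=env.observe()
p=np.array(o['position'])+.155*np.array(o['tool_rot'])[:,2]; print(p)
y=np.radians(9.3);u=np.array([np.cos(y),np.sin(y)])
pr=proj(d,[p-[*(.04*u),0],p+[*(.15*u),0],p]);print(pr)
crop('s1',230,140,430,290,4,'s1c')
E
```

```text
t 6.55 turn [-0.0006 -0.0006  0.4317] shift cm [-28.06   6.24   3.83] grip 0.0182 F [ 0.6 -0.3 -3.5] q [-42.  25.  84.  -0.  71.  38.]
[ 0.46447717 -0.26575366  0.1675728 ]
[[290.08364379 252.29533149]
 [357.65983705 224.795193  ]
 [305.42033679 246.07750697]]
```

View pics/s1c.png

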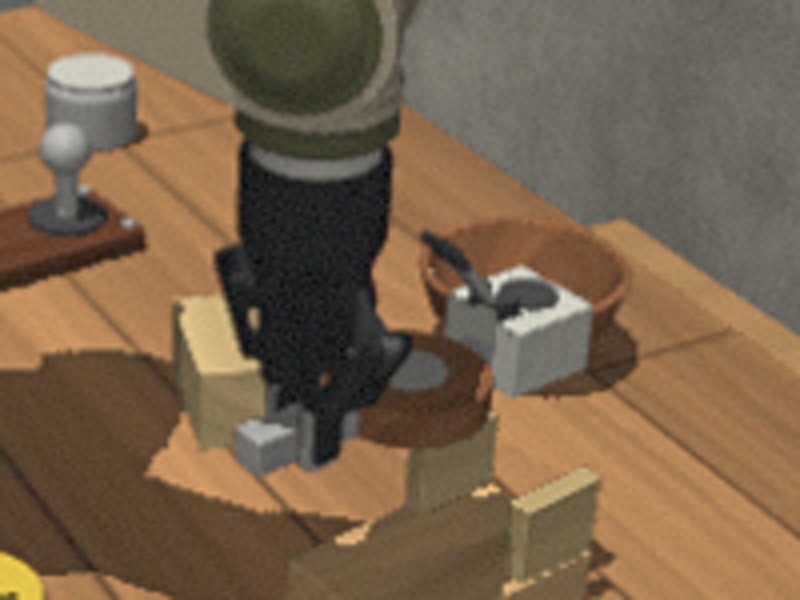

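The arm is held by the tail and level, with its head at crop (520,330) and tail end at (254,452). Next I carry it to the block.

Request:
{"api": "step_arm", "payload": {
  "increments": [
    {"x":0,"y":0,"z":0,"wx":0,"wy":0,"wz":0.052,"gripper":0},
    {"x":0,"y":0,"z":0,"wx":0,"wy":0,"wz":0.08,"gripper":0},
    {"x":0,"y":0,"z":0,"wx":0,"wy":0,"wz":0.1,"gripper":0},
    {"x":0,"y":0,"z":0,"wx":0,"wy":0,"wz":0.1,"gripper":0},
    {"x":0,"y":0,"z":0,"wx":0,"wy":0,"wz":0.06,"gripper":0},
    {"x":-1,"y":0.2,"z":0,"wx":0,"wy":0,"wz":0.04,"gripper":0},
    {"x":-2,"y":0.5,"z":0,"wx":0,"wy":0,"wz":0,"gripper":0},
    {"x":-3,"y":0.7,"z":0,"wx":0,"wy":0,"wz":0,"gripper":0},
    {"x":-4,"y":0.9,"z":0,"wx":0,"wy":0,"wz":0,"gripper":0},
    {"x":-4,"y":0.9,"z":0,"wx":0,"wy":0,"wz":0,"gripper":0},
    {"x":-4,"y":0.9,"z":0,"wx":0,"wy":0,"wz":0,"gripper":0},
    {"x":-4,"y":0.9,"z":0,"wx":0,"wy":0,"wz":0,"gripper":0},
    {"x":-3,"y":0.7,"z":0,"wx":0,"wy":0,"wz":0,"gripper":0},
    {"x":-2,"y":0.5,"z":0,"wx":0,"wy":0,"wz":0,"gripper":0},
    {"x":-1,"y":0.3,"z":0,"wx":0,"wy":0,"wz":0,"gripper":0},
    {"x":0,"y":0,"z":0,"wx":0,"wy":0,"wz":0,"gripper":0}
  ]
}}

```text
time_s: 8.2
position: [0.4759, 0.0221, 0.3223]
tool_rot: [[-0.264, -0.964, -0.001], [-0.964, 0.264, 0.0], [-0.0, 0.001, -1.0]]
ft_force: [1.0, -0.8, -4.7]
grip_width: 0.0185
```

```bash
python3 - <<'E'
from h import *
c=np.array([.5628,-.0018]);y=np.radians(-15.4);u=np.array([np.cos(y),np.sin(y)])
plan(c-.09*u,.0739,-15.4-90)
d=snap('top','t1'); e=snap('wrist','w2')
o=env.observe(); p=np.array(o['position'])+.155*np.array(o['tool_rot'])[:,2]
z=p[2]-.0139
R=np.array(o['tool_rot']);u3=-R[:,1]
for n,a,h_ in(('head',.155,.04),('disc',.075,.022),('tailend',-.035,.022)):
  q=p+a*u3; q[2]=z+h_; print(n,proj(d,q)[0],proj(e,q)[0])
A=cv2.resize(d['color'][165:265,225:305],None,fx=5,fy=5,interpolation=cv2.INTER_CUBIC)
B=cv2.resize(e['color'],(400,300))
O=np.zeros((500,800,3),np.uint8);O[:,:400]=A;O[:300,400:]=B;cv2.imwrite('pics/c4.png',O)
E
```

```text
t 8.2 turn [0.0013 0.0001 0.0011] shift cm [-0.01 -0.02  9.34] grip 0.0185 F [ 1.  -0.8 -4.7] q [-12.  19.  93.   0.  67.  94.]
head [268.42534125 177.57973326] [ 272.0406471  -185.28688848]
disc [260.86181339 209.48424348] [274.08024641 124.34113339]
tailend [249.81390855 252.07931374] [275.08996458 353.59259522]
```

View pics/c4.png

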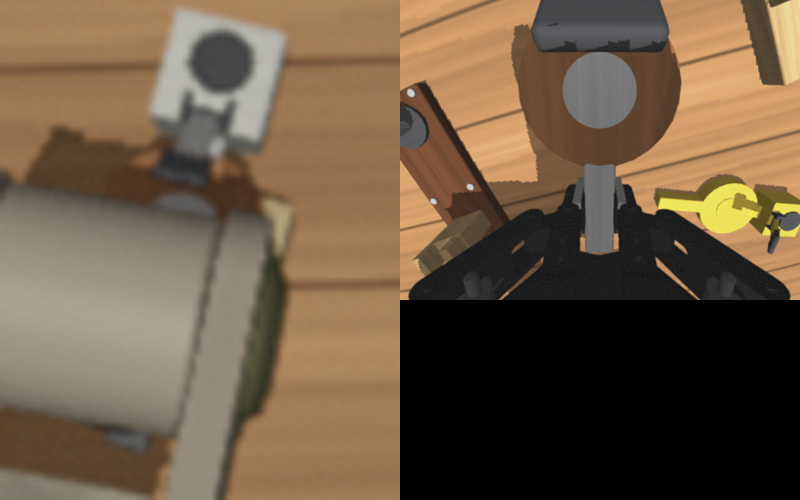

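Request:
{"api": "step_arm", "payload": {
  "increments": [
    {"x":0,"y":-0.3,"z":1,"wx":0,"wy":0,"wz":0,"gripper":0},
    {"x":0,"y":0,"z":2,"wx":0,"wy":0,"wz":0,"gripper":0},
    {"x":0,"y":0,"z":2,"wx":0,"wy":0,"wz":0,"gripper":0},
    {"x":0,"y":0,"z":2,"wx":0,"wy":0,"wz":0,"gripper":0},
    {"x":0,"y":0,"z":1,"wx":0,"wy":0,"wz":0,"gripper":0},
    {"x":0,"y":0,"z":0.5,"wx":0,"wy":0,"wz":0,"gripper":0},
    {"x":0,"y":0,"z":0.3,"wx":0,"wy":0,"wz":0,"gripper":0},
    {"x":0,"y":0,"z":0.2,"wx":0,"wy":0,"wz":0,"gripper":0},
    {"x":0,"y":0,"z":0,"wx":0,"wy":0,"wz":0,"gripper":0}
  ]
}}

```text
time_s: 9.2
position: [0.479, 0.0205, 0.233]
tool_rot: [[-0.266, -0.964, 0.001], [-0.964, 0.266, -0.0], [-0.0, -0.001, -1.0]]
ft_force: [-0.4, -0.5, -2.6]
grip_width: 0.0186
```

```bash
python3 - <<'E'
from h import *
d=snap('side','s2');crop('s2',200,140,390,280,4,'s2c')
o=env.observe();print(o['ft_force'],o['wrist_torque'],o['position'])
E
```

```text
[ 0.45409771 -0.41204369 -2.92725175] [ 0.11101385  0.29627633 -0.05040761] [0.47900028 0.02053137 0.23313397]
```

View pics/s2c.png

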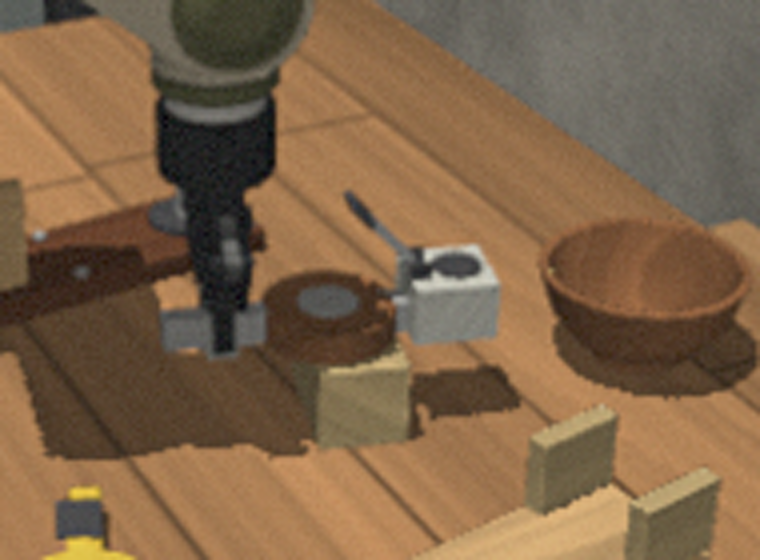

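It is level and sits over the block: disc at (330,305), block face from 318 to 408, balance point near 353. About 4 mm remains, so I lower gently.

Request:
{"api": "step_arm", "payload": {
  "increments": [
    {"x":0,"y":0,"z":0.1,"wx":0,"wy":0,"wz":0,"gripper":0},
    {"x":0,"y":0,"z":0.1,"wx":0,"wy":0,"wz":0,"gripper":0},
    {"x":0,"y":0,"z":0.1,"wx":0,"wy":0,"wz":0,"gripper":0},
    {"x":0,"y":0,"z":0,"wx":0,"wy":0,"wz":0,"gripper":0}
  ]
}}

```text
time_s: 9.65
position: [0.4789, 0.0206, 0.2297]
tool_rot: [[-0.266, -0.964, 0.0], [-0.964, 0.266, -0.0], [0.0, -0.0, -1.0]]
ft_force: [0.3, 0.5, -2.9]
grip_width: 0.0188
```

Request:
{"api": "step_arm", "payload": {
  "increments": [
    {"x":0,"y":0,"z":0.1,"wx":0,"wy":0,"wz":0,"gripper":0},
    {"x":0,"y":0,"z":0,"wx":0,"wy":0,"wz":0,"gripper":0}
  ]
}}

```text
time_s: 9.85
position: [0.4789, 0.0206, 0.229]
tool_rot: [[-0.266, -0.964, 0.001], [-0.964, 0.266, -0.0], [-0.0, -0.001, -1.0]]
ft_force: [-1.4, 0.7, 1.6]
grip_width: 0.0177
```

```bash
python3 - <<'E'
from h import *
o=env.observe();print(o['ft_force'],o['wrist_torque'],o['position'])
E
```

```text
[-1.44415182  0.69809617  1.64038736] [ 0.01500532  0.29036377 -0.01082902] [0.47890042 0.02058914 0.22901585]
```

Request:
{"api": "step_arm", "payload": {
  "increments": [
    {"x":0,"y":0,"z":0,"wx":0,"wy":0,"wz":0,"gripper":2.1},
    {"x":0,"y":0,"z":0,"wx":0,"wy":0,"wz":0,"gripper":2.6},
    {"x":0,"y":0,"z":0,"wx":0,"wy":0,"wz":0,"gripper":4},
    {"x":0,"y":0,"z":0,"wx":0,"wy":0,"wz":0,"gripper":6},
    {"x":0,"y":0,"z":0,"wx":0,"wy":0,"wz":0,"gripper":8.5},
    {"x":0,"y":0,"z":-1,"wx":0,"wy":0,"wz":0,"gripper":8.5},
    {"x":0,"y":0,"z":-3,"wx":0,"wy":0,"wz":0,"gripper":8.5},
    {"x":0,"y":0,"z":-4,"wx":0,"wy":0,"wz":0,"gripper":8.5},
    {"x":0,"y":0,"z":-4,"wx":0,"wy":0,"wz":0,"gripper":8.5},
    {"x":0,"y":0,"z":-3,"wx":0,"wy":0,"wz":0,"gripper":8.5},
    {"x":0,"y":0,"z":0,"wx":0,"wy":0,"wz":0,"gripper":8.5}
  ]
}}

```text
time_s: 10.95
position: [0.4789, 0.0206, 0.3833]
tool_rot: [[-0.266, -0.964, 0.009], [-0.964, 0.266, -0.002], [-0.001, -0.009, -1.0]]
ft_force: [0.2, -0.1, 0.0]
grip_width: 0.0851
```

```bash
python3 - <<'E'
from h import *
s=snap('side','s3');d=snap('wrist','w3');o=env.observe();print(o['position'])
A=cv2.resize(s['color'][180:250,230:340],None,fx=3.6,fy=3.6,interpolation=cv2.INTER_CUBIC)
B=cv2.resize(d['color'],(400,300));O=np.zeros((300,800,3),np.uint8);O[:A.shape[0],:A.shape[1]]=A;O[:,400:]=B
cv2.imwrite('pics/c5.png',O)
E
```

```text
[0.47856208 0.02062832 0.37927248]
```

View pics/c5.png

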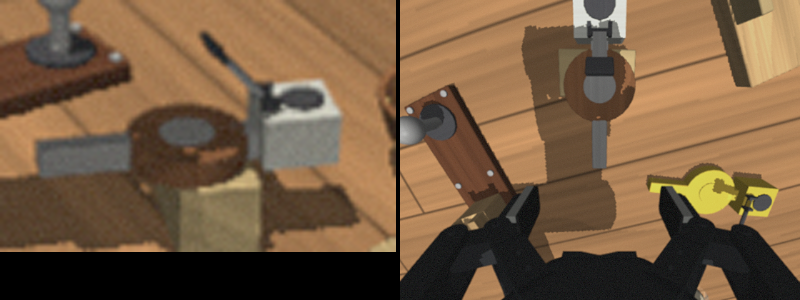

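The arm lies level and balanced on the block, untouched (side view: tail at (85,155), head at (295,125)). Ten pictures viewed so far. The next measurements I make numerically.

```bash
cat > m.py <<'E'
from h import *
def head_mask(im,roi,thr=150,smax=45):
    x0,y0,x1,y1=roi; c=im[y0:y1,x0:x1]; hsv=cv2.cvtColor(c,cv2.COLOR_BGR2HSV)
    m=((hsv[...,1]<smax)&(hsv[...,2]>thr)).astype(np.uint8)
    cs,_=cv2.findContours(m,cv2.RETR_EXTERNAL,cv2.CHAIN_APPROX_NONE); c=max(cs,key=cv2.contourArea)
    r=cv2.minAreaRect(c); return (np.array(r[0])+[x0,y0],r[1],r[2],cv2.boxPoints(r)+[x0,y0])
E
python3 - <<'E'
from m import *
d=snap('top','t3'); t0=load('t0')
for n,dd,roi,z in(('t0',t0,(330,170,375,210),.08),('t3',d,(240,160,310,215),.10)):
  for th in(140,160,180):
    c,sz,an,bx=head_mask(dd['color'],roi,th); print(n,th,c.round(1),np.round(sz,1),round(an,1),'world',atz(dd,c,z)[:2].round(4))
w=load('w3');hsv=cv2.cvtColor(w['color'],cv2.COLOR_BGR2HSV)
# tail end in wrist image: column 280 profile
print(w['color'][215:250,278:283].mean(axis=(1,2)).round())
print('tail row->world',[atz(w,(280,r),.082)[:2].round(4) for r in (230,235,240)])
# ball
for n,dd,(x,y) in(('t0',t0,(166,212)),('s0',load('s0'),(246,177))):
  g=cv2.cvtColor(dd['color'],cv2.COLOR_BGR2GRAY);r=14
  a=cv2.resize(g[y-r:y+r,x-r:x+r],None,fx=8,fy=8,interpolation=cv2.INTER_CUBIC)
  for p2 in(12,18,25):
    H=cv2.HoughCircles(cv2.GaussianBlur(a,(9,9),0),cv2.HOUGH_GRADIENT,1,200,param1=60,param2=p2,minRadius=30,maxRadius=90)
    if H is not None: q=H[0,0];print(n,(q[:2]+.5)/8-.5+[x-r,y-r],q[2]/8)
print('expected ball radius px', [np.linalg.norm(proj(dd,[.5646,.2677,.08])-proj(dd,[.5646+.02*a,.2677+.02*b,.08]),axis=1) for dd,a,b in((t0,1,0),(load('s0'),.88,-.46))])
E
```

```text
t0 140 [349.6 190.1] [20.4 19.6] 76.0 world [ 0.6136 -0.2424]
t0 160 [349.8 190.2] [19.3 19.3] 77.5 world [ 0.6134 -0.2428]
t0 180 [342.6 191.6] [17.2  4.3] 84.8 world [ 0.6099 -0.2227]
t3 140 [270.1 186.2] [20.6 19.4] 15.9 world [ 0.6258 -0.0218]
t3 160 [269.9 186.4] [20.  19.4] 14.9 world [ 0.6255 -0.0215]
t3 180 [263.2 183.3] [ 4.2 13.6] 16.7 world [ 0.6347 -0.0033]
[95. 95. 96. 95. 97. 96. 94. 96. 96. 95. 96. 96. 96. 96. 95. 97. 97. 96.
 96. 96. 81. 59. 49. 57. 70. 76. 76. 77. 85. 88. 86. 81. 81. 85. 87.]
tail row->world [array([0.4495, 0.0252]), array([0.4444, 0.0266]), array([0.4392, 0.0281])]
expected ball radius px [array([7.10318233]), array([6.52655653])]
```

```bash
python3 - <<'E'
from h import *
plan((.5984,.2728),.379-.155,-83.6)
E
```

```text
t 11.1 turn [ 9.00e-04  1.00e-04 -3.81e-01] shift cm [-23.73 -14.72  -0.06] grip 0.0852 F [ 0.3 -0.4 -0.5] q [-12.  16.  88.  -0.  76.  94.]
```

Request:
{"api": "step_arm", "payload": {
  "increments": [
    {"x":0,"y":0,"z":0,"wx":0,"wy":0,"wz":-0.127,"gripper":8.5},
    {"x":0,"y":0,"z":0,"wx":0,"wy":0,"wz":-0.127,"gripper":8.5},
    {"x":0,"y":0,"z":0,"wx":0,"wy":0,"wz":-0.127,"gripper":8.5},
    {"x":-3.7,"y":-2.3,"z":0,"wx":0,"wy":0,"wz":0,"gripper":8.5},
    {"x":-4,"y":-2.5,"z":0,"wx":0,"wy":0,"wz":0,"gripper":8.5},
    {"x":-4,"y":-2.5,"z":0,"wx":0,"wy":0,"wz":0,"gripper":8.5},
    {"x":-4,"y":-2.5,"z":0,"wx":0,"wy":0,"wz":0,"gripper":8.5},
    {"x":-4,"y":-2.5,"z":0,"wx":0,"wy":0,"wz":0,"gripper":8.5},
    {"x":-4,"y":-2.4,"z":0,"wx":0,"wy":0,"wz":0,"gripper":8.5},
    {"x":0,"y":0,"z":0,"wx":0,"wy":0,"wz":0,"gripper":8.5},
    {"x":0,"y":0,"z":0,"wx":0,"wy":0,"wz":0,"gripper":8.5}
  ]
}}

```text
time_s: 12.2
position: [0.5986, 0.2731, 0.3766]
tool_rot: [[0.113, -0.994, -0.003], [-0.994, -0.113, -0.001], [0.001, 0.003, -1.0]]
ft_force: [-0.1, -0.6, -0.5]
grip_width: 0.0853
```

```bash
python3 - <<'E'
from h import *
plan((.5984,.2728),.379-.155,-83.6)
d=snap('wrist','w4')
o=env.observe();print(o['position'],o['time_s'])
print('pred',proj(d,[[.5646,.2677,.08]]),proj(d,[[.5646-.165*.9938,.2677-.165*.1115,.102]]))
E
```

```text
t 12.2 turn [ 0.0035 -0.0008  0.0014] shift cm [ 0.03  0.03 -0.24] grip 0.0853 F [-0.1 -0.6 -0.5] q [14. 34. 58. -0. 88. 98.]
[0.59851645 0.27218788 0.3773137 ] 12.25
pred [[277.61943962 232.52460505]] [[277.59899211 378.9096983 ]]
```

View pics/w4.png

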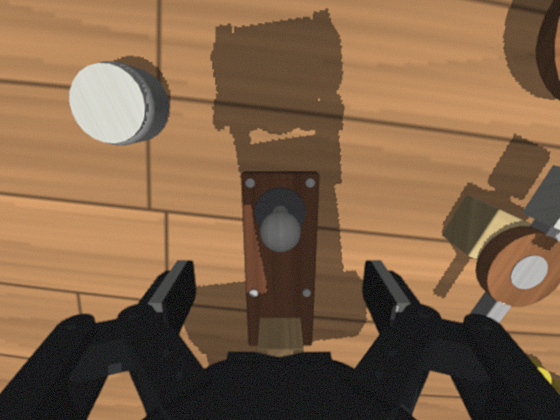

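The wrist view shows the ball at (280,231), on the jaw plane, and the plank edges symmetric about 280.5. Yaw and lateral position are confirmed. Eleven pictures viewed so far.

```bash
python3 - <<'E'
from h import *
d=load('w4');g=d['color'].astype(float).mean(2)
print('col',[(r,int(g[r,277:284].mean())) for r in list(range(200,222))+list(range(244,258))])
print('row',[(c,int(g[228:235,c].mean())) for c in list(range(252,268))+list(range(292,308))])
p=np.array([.5985,.2722]);u=np.array([.9936,.113])
for r in(229,231,233): print(r,(atz(d,(277.5,r),.08)[:2]-p)@u)
w=load('w3');q=np.array([.47856,.02063]);v=np.array([.964,-.266])
for r in(234,235,236): print(r,(atz(w,(280,r),.082)[:2]-q)@v)
E
```

```text
col [(200, 46), (201, 45), (202, 47), (203, 46), (204, 48), (205, 51), (206, 65), (207, 73), (208, 73), (209, 72), (210, 69), (211, 69), (212, 73), (213, 77), (214, 82), (215, 85), (216, 87), (217, 89), (218, 90), (219, 93), (220, 94), (221, 95), (244, 96), (245, 94), (246, 93), (247, 90), (248, 89), (249, 86), (250, 81), (251, 72), (252, 54), (253, 45), (254, 49), (255, 46), (256, 48), (257, 47)]
row [(252, 76), (253, 71), (254, 66), (255, 54), (256, 46), (257, 43), (258, 44), (259, 50), (260, 66), (261, 75), (262, 83), (263, 85), (264, 88), (265, 91), (266, 93), (267, 95), (292, 97), (293, 93), (294, 92), (295, 91), (296, 89), (297, 84), (298, 82), (299, 76), (300, 61), (301, 46), (302, 45), (303, 45), (304, 45), (305, 43), (306, 44), (307, 42)]
229 -0.03046855190456023
231 -0.032577298894653876
233 -0.03469598866799246
234 -0.03345822247049561
235 -0.03452834003332547
236 -0.035600934364096774
```

```bash
python3 - <<'E'
from h import *
plan((.6282,-.0207),.083,-105.4)
E
```

```text
t 12.25 turn [ 0.0026 -0.0012  0.3807] shift cm [ 27.45 -10.64  13.93] grip 0.085 F [-0.1  0.1 -0.4] q [14. 34. 58. -0. 88. 98.]
```

Request:
{"api": "step_arm", "payload": {
  "increments": [
    {"x":0,"y":0,"z":0,"wx":0,"wy":0,"wz":0.127,"gripper":8.5},
    {"x":0,"y":0,"z":0,"wx":0,"wy":0,"wz":0.127,"gripper":8.5},
    {"x":0,"y":0,"z":0,"wx":0,"wy":0,"wz":0.127,"gripper":8.5},
    {"x":3.5,"y":-1.3,"z":0,"wx":0,"wy":0,"wz":0,"gripper":8.5},
    {"x":4,"y":-1.6,"z":0,"wx":0,"wy":0,"wz":0,"gripper":8.5},
    {"x":4,"y":-1.6,"z":0,"wx":0,"wy":0,"wz":0,"gripper":8.5},
    {"x":4,"y":-1.6,"z":0,"wx":0,"wy":0,"wz":0,"gripper":8.5},
    {"x":4,"y":-1.6,"z":0,"wx":0,"wy":0,"wz":0,"gripper":8.5},
    {"x":4,"y":-1.6,"z":0,"wx":0,"wy":0,"wz":0,"gripper":8.5},
    {"x":3.9,"y":-1.3,"z":0,"wx":0,"wy":0,"wz":0,"gripper":8.5},
    {"x":0,"y":0,"z":4,"wx":0,"wy":0,"wz":0,"gripper":8.5},
    {"x":0,"y":0,"z":1,"wx":0,"wy":0,"wz":0,"gripper":8.5},
    {"x":0,"y":0,"z":0,"wx":0,"wy":0,"wz":0,"gripper":8.5}
  ]
}}

```text
time_s: 13.55
position: [0.6272, -0.0202, 0.3274]
tool_rot: [[-0.267, -0.964, -0.004], [-0.964, 0.267, 0.001], [0.0, 0.004, -1.0]]
ft_force: [-0.7, 0.6, 0.3]
grip_width: 0.0851
```

```bash
python3 - <<'E'
from h import *
plan((.6282,-.0207),.083,-105.4)
E
```

```text
t 13.55 turn [ 0.0043 -0.0001 -0.0012] shift cm [ 0.02 -0.11  8.94] grip 0.0851 F [-0.7  0.6  0.3] q [-13.  33.  68.   0.  79.  93.]
```

Request:
{"api": "step_arm", "payload": {
  "increments": [
    {"x":0,"y":0,"z":3,"wx":0,"wy":0,"wz":0,"gripper":8.5},
    {"x":0,"y":0,"z":2.5,"wx":0,"wy":0,"wz":0,"gripper":8.5},
    {"x":0,"y":0,"z":1.5,"wx":0,"wy":0,"wz":0,"gripper":8.5},
    {"x":0,"y":0,"z":1,"wx":0,"wy":0,"wz":0,"gripper":8.5},
    {"x":0,"y":0,"z":0.8,"wx":0,"wy":0,"wz":0,"gripper":8.5},
    {"x":0,"y":0,"z":0,"wx":0,"wy":0,"wz":0,"gripper":8.5},
    {"x":0,"y":0,"z":0,"wx":0,"wy":0,"wz":0,"gripper":8.5}
  ]
}}

```text
time_s: 14.25
position: [0.628, -0.0197, 0.2416]
tool_rot: [[-0.266, -0.964, 0.001], [-0.964, 0.266, -0.0], [-0.0, -0.001, -1.0]]
ft_force: [0.5, -0.6, -0.3]
grip_width: 0.0854
```

```bash
python3 - <<'E'
from m import *
plan((.6282,-.0207),.083,-105.4)
E
```

```text
t 14.25 turn [-0.0014  0.0001 -0.0002] shift cm [ 0.09 -0.04  0.36] grip 0.0854 F [ 0.5 -0.6 -0.3] q [-13.  38.  74.  -0.  68.  93.]
```

Request:
{"api": "step_arm", "payload": {
  "increments": [
    {"x":0.1,"y":0,"z":0.3,"wx":0,"wy":0,"wz":0,"gripper":8.5},
    {"x":0,"y":0,"z":0,"wx":0,"wy":0,"wz":0,"gripper":7.5},
    {"x":0,"y":0,"z":0,"wx":0,"wy":0,"wz":0,"gripper":6.5},
    {"x":0,"y":0,"z":0,"wx":0,"wy":0,"wz":0,"gripper":6},
    {"x":0,"y":0,"z":0,"wx":0,"wy":0,"wz":0,"gripper":5.6},
    {"x":0,"y":0,"z":0,"wx":0,"wy":0,"wz":0,"gripper":5},
    {"x":0,"y":0,"z":0,"wx":0,"wy":0,"wz":0,"gripper":4},
    {"x":0,"y":0,"z":0,"wx":0,"wy":0,"wz":0,"gripper":4}
  ],
  "newtons": 100
}}

```text
time_s: 15.05
position: [0.6276, -0.0208, 0.2383]
tool_rot: [[-0.266, -0.964, 0.001], [-0.964, 0.266, -0.0], [-0.0, -0.001, -1.0]]
ft_force: [-0.5, 0.0, 5.0]
grip_width: 0.0548
```

```bash
python3 - <<'E'
from m import *
o=env.observe();print(o['position'],o['ft_force'],o['wrist_torque'],o['grip_width'],o['tool_rot'][0])
E
```

```text
[ 0.62764397 -0.02080024  0.23827343] [-0.54749054  0.00868659  5.03327805] [ 0.12647241  0.32985819 -0.05544833] 0.05483645245329411 [-2.65967569e-01 -9.63981694e-01  7.38564151e-04]
```

Head gripped (54.8 mm). Lifting and carrying over the ball.

Request:
{"api": "step_arm", "payload": {
  "increments": [
    {"x":0,"y":0,"z":-0.5,"wx":0,"wy":0,"wz":0,"gripper":4},
    {"x":0,"y":0,"z":-1,"wx":0,"wy":0,"wz":0,"gripper":4},
    {"x":0,"y":0,"z":-2,"wx":0,"wy":0,"wz":0,"gripper":4},
    {"x":0,"y":0,"z":-2,"wx":0,"wy":0,"wz":0,"gripper":4},
    {"x":0,"y":0,"z":-2,"wx":0,"wy":0,"wz":0,"gripper":4},
    {"x":0,"y":0,"z":-1,"wx":0,"wy":0,"wz":0,"gripper":4},
    {"x":0,"y":0,"z":-0.5,"wx":0,"wy":0,"wz":0,"gripper":4},
    {"x":0,"y":0,"z":0,"wx":0,"wy":0,"wz":0,"gripper":4}
  ]
}}

```text
time_s: 15.85
position: [0.6275, -0.0208, 0.3278]
tool_rot: [[-0.266, -0.964, 0.0], [-0.964, 0.266, -0.0], [-0.0, -0.0, -1.0]]
ft_force: [-0.2, 0.4, -3.7]
grip_width: 0.055
```

```bash
python3 - <<'E'
from h import *
plan((.5655,.2685),.1143-.015,-83.55)
o=env.observe();print(o['position'],o['wrist_torque'])
s=snap('side','s4')
p=np.array(o['position']);R=np.array(o['tool_rot']);v=-R[:,1]
z=p[2]-.2383+.06
for n,a,h_ in(('head',0,.04),('tailend',-.19,.022),('tailend droop10mm',-.19,.012)): q=p+a*v;q[2]=z+h_;print(n,proj(s,q)[0])
c=cv2.cvtColor(s['color'],cv2.COLOR_BGR2HSV)
E
```

```text
t 15.85 turn [-2.000e-04 -0.000e+00 -3.818e-01] shift cm [-29.45   2.92   7.35] grip 0.055 F [-0.2  0.4 -3.7] q [-13.  33.  68.  -0.  79.  93.]
[ 0.62754578 -0.02082961  0.32779527] [-0.09082295 -0.15717907  0.04410467]
head [313.41533294 176.75618181]
tailend [239.52210287 189.09370888]
tailend droop10mm [239.62062918 192.67389145]
```

```bash
python3 - <<'E'
from h import *
s=load('s4');b=load('s0');a=s['color'].astype(int)
hsv=cv2.cvtColor(s['color'],cv2.COLOR_BGR2HSV)
o=env.observe();p=np.array(o['position']);v=-np.array(o['tool_rot'])[:,1];z0=p[2]-.1783
for k in(.135,.15,.165,.18,.19):
  q=p-k*v; top=q.copy();top[2]=z0+.022;bot=q.copy();bot[2]=z0
  y3=np.array([v[1],-v[0],0])*.01
  t=proj(s,top+0*y3)[0]; t2=proj(s,top+y3)[0];b2=proj(s,bot+y3)[0];t3=proj(s,top-y3)[0]; x=int(round(t2[0]))
  col=[r for r in range(165,215) if hsv[r,x,1]<70]
  print(k,x,'pred far/near top, near bottom',t3[1].round(1),t2[1].round(1),b2[1].round(1),'lowsat rows',col)
E
```

```text
0.135 262 pred far/near top, near bottom 185.9 189.3 197.1 lowsat rows [165, 166, 167, 168, 169, 170, 171, 172, 173, 174, 187, 188, 189, 190, 191, 192, 193, 194, 195, 196]
0.15 256 pred far/near top, near bottom 186.3 189.8 197.6 lowsat rows [165, 166, 167, 168, 169, 170, 171, 172, 173, 174, 175, 176, 177, 187, 188, 189, 190, 191, 192, 193, 194, 195, 196]
0.165 250 pred far/near top, near bottom 186.8 190.3 198.1 lowsat rows [165, 166, 167, 168, 169, 170, 171, 172, 173, 174, 175, 176, 177, 178, 179, 180, 181, 187, 188, 189, 190, 191, 192, 193, 194, 195, 196, 197, 198]
0.18 244 pred far/near top, near bottom 187.3 190.8 198.6 lowsat rows [165, 166, 167, 168, 169, 170, 171, 172, 173, 174, 175, 176, 177, 178, 179, 180, 181, 182, 183, 184, 185, 186, 187, 188, 189, 190, 191, 192, 193, 194, 195, 196, 197, 198]
0.19 240 pred far/near top, near bottom 187.6 191.1 199.0 lowsat rows [174, 175, 176, 177, 178, 188, 189, 190, 191, 192, 193, 194, 195, 196, 197]
```

The tail edge matches the level prediction within 1 px, so there is no droop. Carrying to the ball.

Request:
{"api": "step_arm", "payload": {
  "increments": [
    {"x":0,"y":0,"z":0,"wx":0,"wy":0,"wz":-0.062,"gripper":4},
    {"x":0,"y":0,"z":0,"wx":0,"wy":0,"wz":-0.1,"gripper":4},
    {"x":0,"y":0,"z":0,"wx":0,"wy":0,"wz":-0.1,"gripper":4},
    {"x":0,"y":0,"z":0,"wx":0,"wy":0,"wz":-0.08,"gripper":4},
    {"x":0,"y":0,"z":0,"wx":0,"wy":0,"wz":-0.04,"gripper":4},
    {"x":-1.4,"y":0.1,"z":0,"wx":0,"wy":0,"wz":0,"gripper":4},
    {"x":-3,"y":0.3,"z":0,"wx":0,"wy":0,"wz":0,"gripper":4},
    {"x":-4,"y":0.4,"z":0,"wx":0,"wy":0,"wz":0,"gripper":4},
    {"x":-4,"y":0.4,"z":0,"wx":0,"wy":0,"wz":0,"gripper":4},
    {"x":-4,"y":0.4,"z":0,"wx":0,"wy":0,"wz":0,"gripper":4},
    {"x":-4,"y":0.4,"z":0,"wx":0,"wy":0,"wz":0,"gripper":4},
    {"x":-4,"y":0.4,"z":0,"wx":0,"wy":0,"wz":0,"gripper":4},
    {"x":-3,"y":0.3,"z":0,"wx":0,"wy":0,"wz":0,"gripper":4},
    {"x":-1.5,"y":0.2,"z":0,"wx":0,"wy":0,"wz":0,"gripper":4},
    {"x":-0.5,"y":0,"z":0,"wx":0,"wy":0,"wz":0,"gripper":4},
    {"x":0,"y":0,"z":1,"wx":0,"wy":0,"wz":0,"gripper":4},
    {"x":0,"y":0,"z":1,"wx":0,"wy":0,"wz":0,"gripper":4},
    {"x":0,"y":0,"z":0,"wx":0,"wy":0,"wz":0,"gripper":4},
    {"x":0,"y":0,"z":0,"wx":0,"wy":0,"wz":0,"gripper":4}
  ]
}}

```text
time_s: 17.8
position: [0.5661, 0.2672, 0.3072]
tool_rot: [[0.111, -0.994, -0.001], [-0.994, -0.111, -0.0], [0.0, 0.001, -1.0]]
ft_force: [1.2, 0.5, -2.6]
grip_width: 0.0552
```

```bash
python3 - <<'E'
from h import *
plan((.5655,.2685),.2543-.155,-83.55)
o=env.observe();print(o['position'],o['ft_force'],o['wrist_torque'])
E
```

```text
t 17.8 turn [ 0.0011 -0.0003 -0.0011] shift cm [-0.14  0.04  5.29] grip 0.0552 F [ 1.2  0.5 -2.6] q [14. 34. 70. -0. 76. 98.]
[0.56605564 0.26715568 0.30718379] [ 1.16705946  0.47150273 -2.60984409] [ 0.02193255 -0.17043151  0.014019  ]
```

Request:
{"api": "step_arm", "payload": {
  "increments": [
    {"x":-0.1,"y":0,"z":1,"wx":0,"wy":0,"wz":0,"gripper":4},
    {"x":0,"y":0,"z":1,"wx":0,"wy":0,"wz":0,"gripper":4},
    {"x":0,"y":0,"z":0.5,"wx":0,"wy":0,"wz":0,"gripper":4},
    {"x":0,"y":0,"z":0,"wx":0,"wy":0,"wz":0,"gripper":4},
    {"x":0,"y":0,"z":0,"wx":0,"wy":0,"wz":0,"gripper":4}
  ]
}}

```text
time_s: 18.3
position: [0.5656, 0.2691, 0.2827]
tool_rot: [[0.113, -0.994, 0.0], [-0.994, -0.113, -0.0], [0.0, -0.0, -1.0]]
ft_force: [-0.5, -0.2, -4.2]
grip_width: 0.0547
```

```bash
python3 - <<'E'
from h import *
plan((.5655,.2685),.2543-.155,-83.55)
o=env.observe();print(o['position'],o['ft_force'],o['wrist_torque'])
E
```

```text
t 18.3 turn [-0.     -0.      0.0003] shift cm [0.06 0.02 2.84] grip 0.0547 F [-0.5 -0.2 -4.2] q [15. 35. 72. -0. 73. 98.]
[0.56564179 0.26907068 0.28272845] [-0.47289104 -0.19655237 -4.15754163] [ 0.05606351 -0.14562642  0.01669664]
```

Aligned within 0.6 mm. Lowering slowly onto the ball.

Request:
{"api": "step_arm", "payload": {
  "increments": [
    {"x":0,"y":0,"z":0.3,"wx":0,"wy":0,"wz":0,"gripper":4},
    {"x":0,"y":0,"z":0.3,"wx":0,"wy":0,"wz":0,"gripper":4},
    {"x":0,"y":0,"z":0.3,"wx":0,"wy":0,"wz":0,"gripper":4},
    {"x":0,"y":0,"z":0,"wx":0,"wy":0,"wz":0,"gripper":4}
  ]
}}

```text
time_s: 18.7
position: [0.5655, 0.269, 0.2732]
tool_rot: [[0.113, -0.994, -0.001], [-0.994, -0.113, -0.0], [0.0, 0.001, -1.0]]
ft_force: [0.2, 0.0, -2.7]
grip_width: 0.0548
```

Request:
{"api": "step_arm", "payload": {
  "increments": [
    {"x":0,"y":0,"z":0.3,"wx":0,"wy":0,"wz":0,"gripper":4},
    {"x":0,"y":0,"z":0.2,"wx":0,"wy":0,"wz":0,"gripper":4},
    {"x":0,"y":0,"z":0.2,"wx":0,"wy":0,"wz":0,"gripper":4},
    {"x":0,"y":0,"z":0,"wx":0,"wy":0,"wz":0,"gripper":4}
  ]
}}

```text
time_s: 19.1
position: [0.5655, 0.269, 0.2664]
tool_rot: [[0.113, -0.994, -0.001], [-0.994, -0.113, -0.0], [0.0, 0.001, -1.0]]
ft_force: [0.4, -0.4, -3.7]
grip_width: 0.0545
```

Request:
{"api": "step_arm", "payload": {
  "increments": [
    {"x":0,"y":0,"z":0.2,"wx":0,"wy":0,"wz":0,"gripper":4},
    {"x":0,"y":0,"z":0.2,"wx":0,"wy":0,"wz":0,"gripper":4},
    {"x":0,"y":0,"z":0.2,"wx":0,"wy":0,"wz":0,"gripper":4},
    {"x":0,"y":0,"z":0,"wx":0,"wy":0,"wz":0,"gripper":4}
  ]
}}

```text
time_s: 19.5
position: [0.5656, 0.269, 0.2604]
tool_rot: [[0.112, -0.994, -0.0], [-0.994, -0.112, -0.0], [0.0, 0.0, -1.0]]
ft_force: [-0.1, 0.5, -4.1]
grip_width: 0.0543
```

Request:
{"api": "step_arm", "payload": {
  "increments": [
    {"x":0,"y":0,"z":0.2,"wx":0,"wy":0,"wz":0,"gripper":4},
    {"x":0,"y":0,"z":0.2,"wx":0,"wy":0,"wz":0,"gripper":4},
    {"x":0,"y":0,"z":0.1,"wx":0,"wy":0,"wz":0,"gripper":4},
    {"x":0,"y":0,"z":0,"wx":0,"wy":0,"wz":0,"gripper":4}
  ]
}}

```text
time_s: 19.9
position: [0.5656, 0.269, 0.2555]
tool_rot: [[0.113, -0.994, -0.0], [-0.994, -0.113, -0.0], [0.0, 0.0, -1.0]]
ft_force: [0.6, -0.2, -4.2]
grip_width: 0.0546
```

Request:
{"api": "step_arm", "payload": {
  "increments": [
    {"x":0,"y":0,"z":0.1,"wx":0,"wy":0,"wz":0,"gripper":4},
    {"x":0,"y":0,"z":0,"wx":0,"wy":0,"wz":0,"gripper":4}
  ]
}}

```text
time_s: 20.1
position: [0.5656, 0.269, 0.2547]
tool_rot: [[0.113, -0.994, 0.0], [-0.994, -0.113, 0.0], [0.0, -0.0, -1.0]]
ft_force: [0.5, -0.9, -3.8]
grip_width: 0.0548
```

Request:
{"api": "step_arm", "payload": {
  "increments": [
    {"x":0,"y":0,"z":0.1,"wx":0,"wy":0,"wz":0,"gripper":4},
    {"x":0,"y":0,"z":0,"wx":0,"wy":0,"wz":0,"gripper":4}
  ]
}}

```text
time_s: 20.3
position: [0.5656, 0.269, 0.2542]
tool_rot: [[0.113, -0.994, 0.001], [-0.994, -0.113, 0.0], [-0.0, -0.001, -1.0]]
ft_force: [-0.4, -0.1, 1.3]
grip_width: 0.0549
```

Request:
{"api": "step_arm", "payload": {
  "increments": [
    {"x":0,"y":0,"z":0.1,"wx":0,"wy":0,"wz":0,"gripper":4},
    {"x":0,"y":0,"z":0,"wx":0,"wy":0,"wz":0,"gripper":4}
  ]
}}

```text
time_s: 20.5
position: [0.5655, 0.269, 0.2541]
tool_rot: [[0.113, -0.994, 0.001], [-0.994, -0.113, 0.0], [-0.0, -0.001, -1.0]]
ft_force: [-3.0, -1.7, 8.7]
grip_width: 0.0548
```

```bash
python3 - <<'E'
from h import *
o=env.observe();print(o['position'],o['ft_force'],o['wrist_torque'])
s=snap('side','s5');hsv=cv2.cvtColor(s['color'],cv2.COLOR_BGR2HSV)
E
```

```text
[0.56553194 0.26903987 0.25408476] [-3.03664337 -1.69899583  8.70549059] [-0.21159356  0.66290402  0.0810304 ]
```

Seated: firm contact at TCP z 0.2541, exactly the computed home height. Letting go and rising.

Request:
{"api": "step_arm", "payload": {
  "increments": [
    {"x":0,"y":0,"z":-0.1,"wx":0,"wy":0,"wz":0,"gripper":4},
    {"x":0,"y":0,"z":0,"wx":0,"wy":0,"wz":0,"gripper":5.6},
    {"x":0,"y":0,"z":0,"wx":0,"wy":0,"wz":0,"gripper":6},
    {"x":0,"y":0,"z":0,"wx":0,"wy":0,"wz":0,"gripper":7},
    {"x":0,"y":0,"z":0,"wx":0,"wy":0,"wz":0,"gripper":8.5},
    {"x":0,"y":0,"z":0,"wx":0,"wy":0,"wz":0,"gripper":8.5},
    {"x":0,"y":0,"z":-1,"wx":0,"wy":0,"wz":0,"gripper":8.5},
    {"x":0,"y":0,"z":-2,"wx":0,"wy":0,"wz":0,"gripper":8.5},
    {"x":0,"y":0,"z":-3,"wx":0,"wy":0,"wz":0,"gripper":8.5},
    {"x":0,"y":0,"z":-4,"wx":0,"wy":0,"wz":0,"gripper":8.5},
    {"x":0,"y":0,"z":-3,"wx":0,"wy":0,"wz":0,"gripper":6},
    {"x":0,"y":0,"z":0,"wx":0,"wy":0,"wz":0,"gripper":3},
    {"x":0,"y":0,"z":0,"wx":0,"wy":0,"wz":0,"gripper":0},
    {"x":0,"y":0,"z":0,"wx":0,"wy":0,"wz":0,"gripper":0},
    {"x":0,"y":0,"z":0,"wx":0,"wy":0,"wz":0,"gripper":0}
  ]
}}

```text
time_s: 22.05
position: [0.5656, 0.269, 0.3825]
tool_rot: [[0.112, -0.994, -0.002], [-0.994, -0.112, -0.001], [0.0, 0.002, -1.0]]
ft_force: [-0.6, 0.7, 0.4]
grip_width: 0.0117
```

```bash
python3 - <<'E'
from h import *
ref=np.array([.564,.2688]);u=np.array([.9936,.113])
plan(ref-.062*u,.170,-83.55,env.tips_ahead)
print(env.tips_ahead)
d=snap('top','t5');s=snap('side','s6');w=snap('wrist','w5')
P=lambda a,h,l=0:[*(ref-a*u+l*np.array([-u[1],u[0]])),.076+h]
T=cv2.resize(d['color'][190:300,130:230],None,fx=4,fy=4,interpolation=cv2.INTER_CUBIC)
S=cv2.resize(s['color'][140:230,170:270],None,fx=4,fy=4,interpolation=cv2.INTER_CUBIC)
O=np.zeros((440,800,3),np.uint8);O[:,:400]=T;O[:360,400:]=S;cv2.imwrite('pics/c6.png',O)
hsv=cv2.cvtColor(s['color'],cv2.COLOR_BGR2HSV)
for k in(.135,.15,.185,.19,.195,.20):
  t3=proj(s,P(k,.022,.01))[0];t2=proj(s,P(k,.022,-.01))[0];b2=proj(s,P(k,0,-.01))[0];x=int(round(t2[0]))
  print(k,x,t3[1].round(1),t2[1].round(1),b2[1].round(1),[r for r in range(165,215) if hsv[r,x,1]<70])
from m import head_mask
for th in(140,160):
  try: c=head_mask(d['color'],(150,195,195,235),th); print(c[0],c[1],c[2],atz(d,c[0],.116))
  except Exception as e: print(e)
E
```

```text
t 22.05 turn [ 0.0024 -0.0003  0.0001] shift cm [0.01 6.36 3.91] grip 0.0117 F [-0.6  0.7  0.4] q [15. 30. 63.  0. 86. 98.]
0.1734
0.135 207 180.8 183.3 190.1 [180, 181, 182, 183, 184, 185, 186, 187, 188]
0.15 202 182.0 184.5 191.3 [182, 183, 184]
0.185 191 184.8 187.4 194.3 [184, 185, 186, 187, 188, 189, 190, 191, 192, 193, 194]
0.19 189 185.2 187.8 194.7 [185, 186, 187, 188, 189, 190, 191, 192, 193]
0.195 188 185.6 188.2 195.2 [186, 187, 188, 189, 190, 191, 192]
0.2 186 186.1 188.7 195.6 []
[169.5 200. ] (1.0, 0.0) 180.0 [0.59171903 0.24870957 0.116     ]
max() iterable argument is empty
```

Request:
{"api": "step_arm", "payload": {
  "increments": [
    {"x":0,"y":3.2,"z":0,"wx":0,"wy":0,"wz":0,"gripper":0},
    {"x":0,"y":3.2,"z":0.5,"wx":0,"wy":0,"wz":0,"gripper":0},
    {"x":0,"y":0,"z":1.4,"wx":0,"wy":0,"wz":0,"gripper":0},
    {"x":0,"y":0.2,"z":0.7,"wx":0,"wy":0,"wz":0,"gripper":0},
    {"x":0,"y":0.2,"z":0.7,"wx":0,"wy":0,"wz":0,"gripper":0},
    {"x":0,"y":0.3,"z":0.6,"wx":0,"wy":0,"wz":0,"gripper":0},
    {"x":0,"y":0,"z":0,"wx":0,"wy":0,"wz":0,"gripper":0}
  ]
}}

```text
time_s: 22.9
position: [0.4947, 0.2611, 0.3444]
tool_rot: [[0.113, -0.994, -0.002], [-0.994, -0.113, -0.0], [0.0, 0.002, -1.0]]
ft_force: [-0.8, -0.6, 1.4]
grip_width: -0.0004
```

Request:
{"api": "step_arm", "payload": {
  "increments": [
    {"x":0,"y":0.3,"z":0.6,"wx":0,"wy":0,"wz":0,"gripper":0},
    {"x":0,"y":0.2,"z":0.6,"wx":0,"wy":0,"wz":0,"gripper":0},
    {"x":0,"y":0.2,"z":0.6,"wx":0,"wy":0,"wz":0,"gripper":0},
    {"x":0,"y":0,"z":0,"wx":0,"wy":0,"wz":0,"gripper":0}
  ]
}}

```text
time_s: 23.3
position: [0.4877, 0.2603, 0.3262]
tool_rot: [[0.113, -0.994, -0.002], [-0.994, -0.113, -0.0], [0.0, 0.002, -1.0]]
ft_force: [-0.3, 0.7, 0.2]
grip_width: -0.0001
```

```bash
python3 - <<'E'
from h import *
ref=np.array([.564,.2688]);u=np.array([.9936,.113])
plan(ref-.079*u,.126,-83.55,env.tips_ahead)
E
```

```text
t 23.3 turn [ 0.0016 -0.0001  0.0003] shift cm [0.01 0.22 2.68] grip -0.0001 F [-0.3  0.7  0.2] q [16. 26. 81.  0. 73. 99.]
```

```bash
python3 - <<'E'
from h import *
s=snap('side','s7');w=snap('wrist','w7');s6=load('s6')
f=lambda d:cv2.resize(d['color'][130:220,175:275],None,fx=4,fy=4,interpolation=cv2.INTER_CUBIC)[:300]
B=cv2.resize(w['color'],(400,300))
O=np.zeros((600,800,3),np.uint8);O[:300,:400]=f(s);O[:300,400:]=f(s6);O[300:,:400]=B
O[300:,400:]=cv2.resize(load('w5')['color'],(400,300))
cv2.imwrite('pics/c7.png',O)
E
```

```text
(no output)
```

View pics/c7.png

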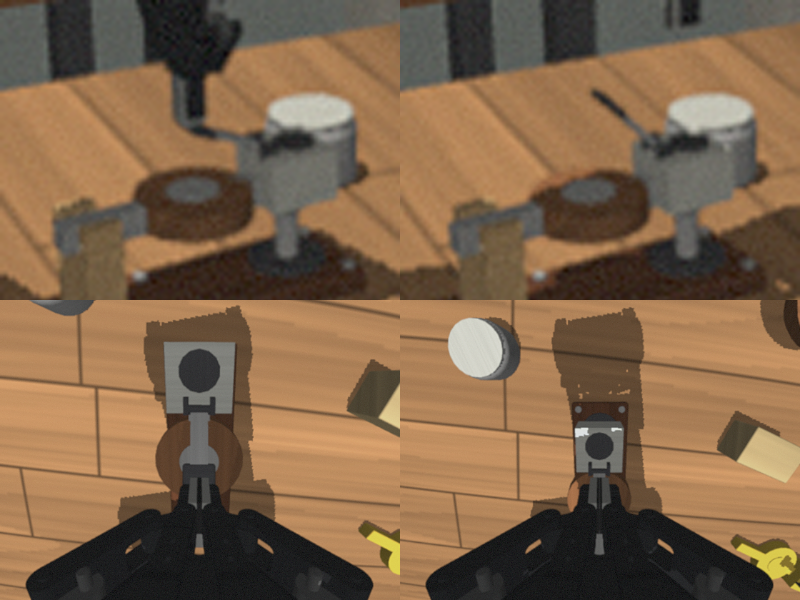

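The arm is seated on the ball with the tail in the fork, and the fingertips are pressing on the paddle end (190,125), with the lever partly down. That was picture 12, the last. I continue straight down.

Request:
{"api": "step_arm", "payload": {
  "increments": [
    {"x":0,"y":0,"z":0.4,"wx":0,"wy":0,"wz":0,"gripper":0},
    {"x":0,"y":0,"z":0.4,"wx":0,"wy":0,"wz":0,"gripper":0},
    {"x":0,"y":0,"z":0.4,"wx":0,"wy":0,"wz":0,"gripper":0},
    {"x":0,"y":0,"z":0.4,"wx":0,"wy":0,"wz":0,"gripper":0},
    {"x":0,"y":0,"z":0.3,"wx":0,"wy":0,"wz":0,"gripper":0},
    {"x":0,"y":0,"z":0.2,"wx":0,"wy":0,"wz":0,"gripper":0},
    {"x":0,"y":0,"z":0,"wx":0,"wy":0,"wz":0,"gripper":0}
  ]
}}

```text
time_s: 24.1
position: [0.4882, 0.2602, 0.3053]
tool_rot: [[0.113, -0.994, -0.0], [-0.994, -0.113, -0.0], [0.0, 0.0, -1.0]]
ft_force: [0.2, 1.0, 0.2]
grip_width: -0.0001
```

Request:
{"api": "step_arm", "payload": {
  "increments": [
    {"x":0,"y":0,"z":0.2,"wx":0,"wy":0,"wz":0,"gripper":0},
    {"x":0,"y":0,"z":0.2,"wx":0,"wy":0,"wz":0,"gripper":0},
    {"x":0,"y":0,"z":0,"wx":0,"wy":0,"wz":0,"gripper":0}
  ]
}}

```text
time_s: 24.4
position: [0.4881, 0.2602, 0.3015]
tool_rot: [[0.113, -0.994, -0.0], [-0.994, -0.113, -0.0], [0.0, 0.0, -1.0]]
ft_force: [-0.4, 0.1, 0.7]
grip_width: 0.0001
```

Request:
{"api": "step_arm", "payload": {
  "increments": [
    {"x":0,"y":0,"z":0.1,"wx":0,"wy":0,"wz":0,"gripper":0},
    {"x":0,"y":0,"z":0.1,"wx":0,"wy":0,"wz":0,"gripper":0},
    {"x":0,"y":0,"z":0,"wx":0,"wy":0,"wz":0,"gripper":0}
  ]
}}

```text
time_s: 24.7
position: [0.4881, 0.2603, 0.2996]
tool_rot: [[0.113, -0.994, -0.0], [-0.994, -0.113, -0.0], [0.0, 0.0, -1.0]]
ft_force: [-1.6, -0.3, 1.2]
grip_width: -0.0
```

Request:
{"api": "step_arm", "payload": {
  "increments": [
    {"x":0,"y":0,"z":0.1,"wx":0,"wy":0,"wz":0,"gripper":0},
    {"x":0,"y":0,"z":0,"wx":0,"wy":0,"wz":0,"gripper":0}
  ]
}}

```text
time_s: 24.9
position: [0.488, 0.2603, 0.2991]
tool_rot: [[0.113, -0.994, 0.0], [-0.994, -0.113, 0.0], [-0.0, -0.0, -1.0]]
ft_force: [-2.1, -0.6, 5.6]
grip_width: 0.0
```

Request:
{"api": "step_arm", "payload": {
  "increments": [
    {"x":0,"y":0,"z":0.1,"wx":0,"wy":0,"wz":0,"gripper":0},
    {"x":0,"y":0,"z":0,"wx":0,"wy":0,"wz":0,"gripper":0}
  ]
}}

```text
time_s: 25.1
position: [0.4879, 0.2603, 0.2988]
tool_rot: [[0.113, -0.994, 0.001], [-0.994, -0.113, 0.0], [-0.0, -0.001, -1.0]]
ft_force: [-4.2, -1.2, 12.1]
grip_width: -0.0
```

Request:
{"api": "step_arm", "payload": {
  "increments": [
    {"x":0,"y":0,"z":0.1,"wx":0,"wy":0,"wz":0,"gripper":0},
    {"x":0,"y":0,"z":0,"wx":0,"wy":0,"wz":0,"gripper":0}
  ]
}}

```text
time_s: 25.3
position: [0.4878, 0.2603, 0.2985]
tool_rot: [[0.113, -0.994, 0.002], [-0.994, -0.113, 0.0], [-0.0, -0.002, -1.0]]
ft_force: [-6.5, -2.3, 16.0]
grip_width: -0.0002
```

Hard stop reached: 16 N with almost no further motion, fingertips at 0.125 m. Retreating straight up, then checking.

Request:
{"api": "step_arm", "payload": {
  "increments": [
    {"x":0,"y":0,"z":-0.4,"wx":0,"wy":0,"wz":0,"gripper":0},
    {"x":0,"y":0,"z":-1,"wx":0,"wy":0,"wz":0,"gripper":0},
    {"x":0,"y":0,"z":-3,"wx":0,"wy":0,"wz":0,"gripper":0},
    {"x":0,"y":0,"z":-4,"wx":0,"wy":0,"wz":0,"gripper":0},
    {"x":0,"y":0,"z":-3,"wx":0,"wy":0,"wz":0,"gripper":0},
    {"x":0,"y":0,"z":0,"wx":0,"wy":0,"wz":0,"gripper":0},
    {"x":0,"y":0,"z":0,"wx":0,"wy":0,"wz":0,"gripper":0}
  ]
}}

```text
time_s: 26.0
position: [0.488, 0.2602, 0.4109]
tool_rot: [[0.112, -0.994, 0.001], [-0.994, -0.112, 0.0], [-0.0, -0.001, -1.0]]
ft_force: [0.0, 0.2, -0.8]
grip_width: -0.0001
```

```bash
python3 - <<'E'
from h import *
s=snap('side','s8');b=load('s6');o=env.observe();print(o['position'],o['ft_force'],o['time_s'])
ref=np.array([.564,.2688]);u=np.array([.9936,.113])
P=lambda a,h,l=0:[*(ref-a*u+l*np.array([-u[1],u[0]])),.076+h]
g=lambda d:cv2.cvtColor(d['color'],cv2.COLOR_BGR2GRAY).astype(int)
for n,a,h in(('raised paddle',.060,.0885),('lowered paddle',.079,.049),('lever mid down',.055,.049),('mid-angle paddle',.073,.071)):
  x,y=proj(s,P(a,h))[0].round().astype(int); print(n,(x,y),'before',g(b)[y-1:y+2,x-1:x+2].mean().round(),'now',g(s)[y-1:y+2,x-1:x+2].mean().round())
# dark pixels (lever) above disc: bounding
for n,d in(('before',b),('now',s)):
  m=(g(d)[140:190,200:250]<65)&(d['color'][140:190,200:250].max(2)<75)
  ys,xs=np.nonzero(m); print(n,len(xs),[(x+200,ys[xs==x].min()+140,ys[xs==x].max()+140) for x in range(0,50,4) if (xs==x).any()])
# bystanders / stability: whole-image difference around head, tail
for n,(x0,y0,x1,y1) in dict(tail=(185,178,212,200),tin=(242,152,268,180),bowl=(330,185,395,240)).items():
  print(n,np.abs(g(s)-g(b))[y0:y1,x0:x1].mean().round(1),np.abs(g(s)-g(load('s0')))[y0:y1,x0:x1].mean().round(1))
E
```

```text
[0.48800438 0.26019225 0.40994737] [ 0.10106713 -0.23973811  0.20974531] 26.05
raised paddle (np.int64(227), np.int64(155)) before 69.0 now 129.0
lowered paddle (np.int64(222), np.int64(169)) before 128.0 now 41.0
lever mid down (np.int64(229), np.int64(167)) before 127.0 now 93.0
mid-angle paddle (np.int64(223), np.int64(162)) before 126.0 now 125.0
before 319 [(208, np.int64(180), np.int64(180)), (212, np.int64(140), np.int64(183)), (216, np.int64(140), np.int64(189)), (220, np.int64(140), np.int64(183)), (224, np.int64(153), np.int64(184)), (228, np.int64(156), np.int64(183)), (232, np.int64(174), np.int64(187)), (236, np.int64(165), np.int64(184)), (240, np.int64(166), np.int64(169)), (244, np.int64(164), np.int64(167)), (248, np.int64(164), np.int64(167))]
now 347 [(212, np.int64(140), np.int64(182)), (216, np.int64(140), np.int64(188)), (220, np.int64(140), np.int64(185)), (224, np.int64(168), np.int64(183)), (228, np.int64(173), np.int64(183)), (232, np.int64(174), np.int64(182)), (236, np.int64(175), np.int64(185)), (240, np.int64(163), np.int64(168)), (244, np.int64(164), np.int64(167)), (248, np.int64(163), np.int64(167))]
tail 7.2 18.6
tin 4.5 15.1
bowl 2.7 2.9
```

```bash
python3 - <<'E'
from h import *
for n in('s6','s8'):
  s=load(n);hsv=cv2.cvtColor(s['color'],cv2.COLOR_BGR2HSV)
  print(n,[(x,r[0],r[-1]) for x in(189,191,207,210) for r in [[r for r in range(172,205) if hsv[r,x,1]<70]] if r])
d=snap('top','t8');t=load('t0');g=lambda d:cv2.cvtColor(d['color'],cv2.COLOR_BGR2GRAY).astype(int)
for n,(x0,y0,x1,y1) in dict(tin=(95,165,128,198),bowlbig=(245,110,297,162),bowlsmall=(420,240,470,292)).items(): print(n,np.abs(g(d)-g(t))[y0:y1,x0:x1].mean().round(1))
env.close_job()
E
```

```text
s6 [(189, 185, 193), (191, 184, 194), (207, 180, 188), (210, 182, 199)]
s8 [(189, 185, 191), (191, 184, 193), (207, 181, 188), (210, 181, 200)]
tin 17.5
bowlbig 3.5
bowlsmall 4.1
the job is handed in; nothing more can be done
```

I've done the job in the order you asked and handed it in at about 26 s of the 58 s allowed.

- **Onto the block:** I lifted the arm out of its holder by the tail and laid it on the rest block. A picture after I let go showed it level and balanced.
- **Onto the ball:** I took it again by the head and lowered it over the ball with the lever up. It seated at the computed home height, where the contact force rose to 8.7 N. I held on until then and let go. Pictures showed the head on the ball and the tail in the fork.
- **Latch:** I pressed the lever to a hard stop at 16 N, with the fingertips at 0.125 m against an expected 0.126 m. I then backed off.

**Last checks (pixel comparison, no viewed picture):**
- The lowered paddle's spot in the side view is now dark and its raised spot is clear.
- The tail is where it was within 1–2 px, and both bowls look unchanged.
- The gripper was about 11 cm above the lever, with wrist force near zero.

**One check disagreed:** the tin's region in the top view differed from the start by 17.5 grey levels, against about 4 for the bowls. The robot's body or shadow over that spot is the likely reason, as the gripper never went near the tin. I did not confirm this, because all 12 pictures were used by then.

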